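Press the glued roundel on the box lid: clamp, three ratchet clicks, hold

ROBOT

A 6-joint arm with a two-finger parallel gripper is mounted at the origin on the work surface. World frame = base frame: x ahead of the robot, y to its left, z up, the work surface at z = 0. Lengths are in m, angles in rad, forces in N, time in s.
With the tool pointing down it reaches from about 0.35 to 0.975 m from the base axis. Payload 7.1 kg.
Tool frame: the origin (TCP) lies midway between the tips of the shut fingers; the grasp point (between the pads) lies 19 mm behind it; z points along the fingers, y is the line along which they close (so a half turn about z gives the same grasp; the last joint's range is limited). The gripper opens to 88 mm and grips with 3 to 60 N. Pads are 20 mm wide; open, the fingers measure 115 mm over their backs; the gripper's body (75 mm by 178 mm) begins 61 mm behind the grasp point.
Start: joints at [-1.176, 0.423, 1.63, -0, 1.089, -0.019], TCP at [0.251, -0.572, 0.223] pointing down, gripper open.
Joint ranges: [-3, 3], [-0.9, 2.11], [0.09, 2.58], [-1.31, 4.45], [0.11, 2.69], [-2.54, 2.54]. Speed limits (rad/s): [2.39, 2.39, 3.01, 3.14, 3.14, 3.14].

INTERFACE

Orientations are given as a unit quaternion [w, x, y, z].
In Python, from station import move_pose, movel, movej, command_gripper, wait, inverse_kinematics, read_camera, camera_info, MotionError, job_done, get_time, get_joint_pos, get_qvel, get_effort, get_tcp_pos, get_ee_rot, get_ft_force, get_ft_torque, get_grip_width, get_finger_force gives the robot as it stands. Calls block until the motion is done:
- move_pose(position, orientation): joint-space move of the TCP to a pose.
- movel(position, frame=None, v=0.15, until_force=None): straight line of the TCP; frame=None keeps the orientation; v is the mean speed in m/s. With until_force (N) it stops when the force on the tool has changed by that much, and returns True; else False.
- movej(angles): joint-space move.
- command_gripper(opening): opening from 0.0 (shut) to 1.0 (fully open); the grip force is fixed at half the most; returns when the fingers have stopped.
- wait(seconds).
- inverse_kinematics(position, orientation): joint angles nearest the present ones, or None.
- read_camera(name): name is "side" or "top"; returns the picture (420x560x3 uint8, red, green, blue); there is no depth.
- camera_info(name): a dict with "intrinsics" (3x3 intrinsics, pixels), "T" (4x4, takes a point from camera to world coordinates). Camera axes: x right, y up, looking along -z (the intrinsics and any distortion apply to the point x, -y, -z); pixel columns grow to the right and rows downward; lengths in m; the calibration is good to about 2 mm. A picture is of the moment at which its call begins. camera_info takes no time and is no camera call.
A pose or a line that the arm cannot do raises MotionError and nothing moves.
- job_done(): hands the job in; it is judged then, once.
Readings, each from a call of its own:
- get_time(): time.
- get_joint_pos(): joint angles.
- get_qvel(): joint speeds.
- get_effort(): joint torques, N m.
- get_tcp_pos(): TCP position.
- get_ee_rot(): TCP orientation.
- get_ft_force(): force on the tool from outside, world axes, zero at the start.
- get_ft_torque(): the same for the moment, N m.
- get_grip_width(): opening from 0.0 (shut) to 1.0 (fully open).
- get_finger_force(): force on a finger pad.
Only numpy, scipy, OpenCV 4.12 (cv2) and the standard library are available. Lean on these libraries where they do the work, as an engineer would, in place of code of your own. Each camera call takes 0.05 s, during which the arm holds its last target. There are 200 camera calls.

TASK

The glue under the brass roundel on the box lid is wet: first push the toggle clamp's handle over centre so that its pad holds the lid down in the nest. Then bring the press lever down until the sprung foot meets the roundel and from there go on exactly three clicks of the ratchet, never a fourth. Finish while still holding the lever down with the gripper a little past the third click, carrying the load yourself so that the lever does not rest back on its pawl; leave the clamp closed and the things around the press where they are.

Things in the scene. Friction and masses are not known exactly. Their poses are not given: they have to be found in the camera images.
- press: grey cast-iron bench arbor press, 300 mm tall, fixed. Origin: on the bench top under the base's middle; x to its back (front faces the robot), y left as the robot sees it, z up. In its frame (mm): base x -130 to 105, y -60 to 60, 40 high; head x -62 to 75, y -35 to 35, z 175 to 280; ram 22 square at x -30, y 0, up to z 340; lever in the plane y -85; jig board and clamp to the left
- jig_board (a point): centre of the top of the 125 (x) x 325 (y) x 12 mm plywood jig board on the press bed: press frame (-35, 87.5, 52) mm. It carries the nest under the ram and, left of it, the toggle clamp (steel base at press x -30, y 97 to 155)
- nest (a point): centre of the nest floor between the light wooden strips on the jig board, where the lid's origin belongs (within 2 mm); straight under the press foot
- lid: wooden box lid, 90 (x) x 120 (y) x 12 mm, with a brass roundel 44 mm across and 3 mm thick in the middle of its top; lies loose in the nest. Origin: centre of its underside
- clamp_handle (a joint): clamp handle angle h, rad: 0 open (upright), growing as it swings to the left and down; dead centre at 1.25, then snaps to its stop at 1.40. In the press's y, z the grip point is 88 mm x (cos(1.676 - h), sin(1.676 - h)) from clamp_axis. The linked clamp bar swings down to the right onto the lid; passing dead centre takes about 6 N at the grip
- clamp_axis (a point): point on the turning axis of the clamp handle: press frame (-30, 138, 84) mm; the axis runs along the press's x
- clamp_grip (a point): point on the black round handle (14 mm thick, 105 mm long) of the toggle clamp, 20 mm short of its end and 88 mm from clamp_axis. Open, the handle stands upright; closed, it points to the left (+y of the press), nearly level, 24 mm higher at this point than clamp_axis
- clamp_pad: black rubber pad, 14 mm across, on the end of the clamp bar (origin: centre of its lower face); closed, it presses on the lid's left end with about 12 N
- press_lever (a joint): lever angle q, rad: at 0 it stands 30 degrees above level; grows as it is pulled down. In the press's x, z the knob is 180 mm x (-cos(0.524 - q), sin(0.524 - q)) from lever_axis. It starts seated at about 0.01, 0.18 or 0.35. The ratchet clicks every 0.1745 rad: at 0.14, 0.32, 0.49; the foot touches the roundel at 0.61; the three clicks after that come at 0.67, 0.84, 1.01; a fourth would at 1.19
- lever_axis (a point): point on the lever's turning axis, in the lever's plane: press frame (-5, -85, 215) mm. The axis runs along the press's y
- lever_knob (a point): centre of the black ball knob, 30 mm across, at the end of the 12 mm steel lever rod, 180 mm from lever_axis. The lever points to the front of the press and its free end swings down. A gripper from above that closes along the press's y can take the knob, which then turns between the pads
- lever_arm: the steel lever rod with its knob (origin on the lever's axis); turns with joint press_lever. Pulling it down takes up to 8 N at the knob before the foot touches, up to 15 N after
- pawl_seat (a point): nose of the sprung pawl on the 36-tooth steel ratchet wheel, right side of the head. It keeps the lever, lifted by a return spring, from going back up: let go after the third click, the lever rests on the pawl at 1.015. At the knob each click is felt as a pull that climbs the tooth and suddenly drops by 5 to 9 N, recovering over the next 0.08 rad
- press_foot: round sprung foot, 36 mm across, under the ram (origin: centre of its lower face). It goes down 14 mm per rad of the lever and yields upward against its spring once on the roundel (up to 16 mm)
- mallet: bystander: wooden mallet, 230 mm long, lying on a marble slab 30 mm thick, to the right of the press
- box: bystander: open wooden box, 96 x 126 x 50 mm, that the lid belongs to, to the left of the press
- glue: bystander: glue jar, 64 mm across, 85 mm tall, left behind the box
- stamps: bystander: wooden block 50 x 140 mm with five upright steel stamps, 127 mm tall, to the right behind the press

How it is judged:
On the way, in this order (a step that is already met when the one before it is completed fails the run):
1. the clamp handle is over centre on its stop and the pad presses on the lid (value of joint clamp_handle above 1.34 rad and contact force between clamp_pad and lid above 5 N), for 0.2 s.
2. with the clamp closed, the foot has been brought down onto the roundel (contact force between press_foot and lid above 10 N and value of joint clamp_handle above 1.34 rad), for 0.1 s.
At the end, for the whole second after the job is handed in: Fingers hold the press lever (over 2 N) at 1.04 to 1.18 rad: past the third click after touch, off the pawl, before the fourth. Foot presses the lid over 25 N; clamp handle on its stop (over 1.34 rad), pad pressing over 5 N; lid flat, within 5 mm of the nest centre (all of step 1 and value of joint press_lever between 1.04 and 1.18 rad and contact force between the fingers and lever_arm above 2 N and contact force between press_foot and lid above 25 N and horizontal distance between lid and nest below 0.005 m and angle between lid's own z axis and vertical below 0.05 rad); the arm keeps its last pose, push and grip.
It fails at once if the lever goes over a fourth click (beyond 1.2 rad) (value of joint press_lever above 1.2 rad).
It fails at once if the lid is pushed out of its nest (horizontal distance between lid and nest above 0.012 m).
It fails at once if something standing around the press is moved by more than 20 mm (distance of any of mallet, box, glue, stamps from where it was at the start of the episode above 0.02 m).
It also fails if it takes over 67 s, if anything falls off the work surface, if the arm or the gripper's body presses on something with over 40 N, if the wrist force passes 120 N, or if a joint passes its speed limit or range.

## Working session

There is one attempt and no reset: what is moved stays moved. The work goes in short steps, each a Python script; the robot and the scene stay as the last script left them, time stands still between calls to the robot, and variables do not carry over. Pictures are saved under pics/ and viewed, at most 10 in all, crops included, and the job is handed in when it is done.

```bash
mkdir -p pics
python3 - <<'E'
from station import *
import cv2
for n in("side","top"):
    im=read_camera(n); cv2.imwrite(f"pics/{n}0.png",cv2.resize(im[:,:,::-1],(800,600),interpolation=cv2.INTER_CUBIC))
    i=camera_info(n); print(n,{k:(v.tolist() if hasattr(v,'tolist') else v) for k,v in i.items()})
print(get_ee_rot(),get_time())
E
```

```text
side {'intrinsics': [[389.3757710358014, 0.0, 274.7390740918088], [0.0, 389.3757710358014, 213.35340898863765], [0.0, 0.0, 1.0]], 'T': [[-0.9971411091756158, 0.04153342923294669, -0.06312355066197148, 0.4719547232709011], [-0.07303483966052536, -0.7439994854516957, 0.6641766917344912, 0.8128503032661977], [-0.019378353588063696, 0.6668881014861217, 0.7449058594939713, 1.1799980632225473], [0.0, 0.0, 0.0, 1.0]]}
top {'intrinsics': [[499.02061926612384, 0.0, 284.4971323681306], [0.0, 499.02061926612384, 209.14648832274537], [0.0, 0.0, 1.0]], 'T': [[0.01169811077572088, 0.9855447772385697, -0.1690107874132801, 0.2964044623514025], [-0.9999301006836271, 0.011820008362374793, -0.0002848668896046255, -0.0707774864646683], [0.0017169598452984746, 0.16900230607921118, 0.9856141600995788, 1.7624691261540126], [0.0, 0.0, 0.0, 1.0]]}
[-6.77662579e-04  9.78670388e-01  2.05435619e-01 -1.38562512e-04] 0.1
```

View pics/side0.png

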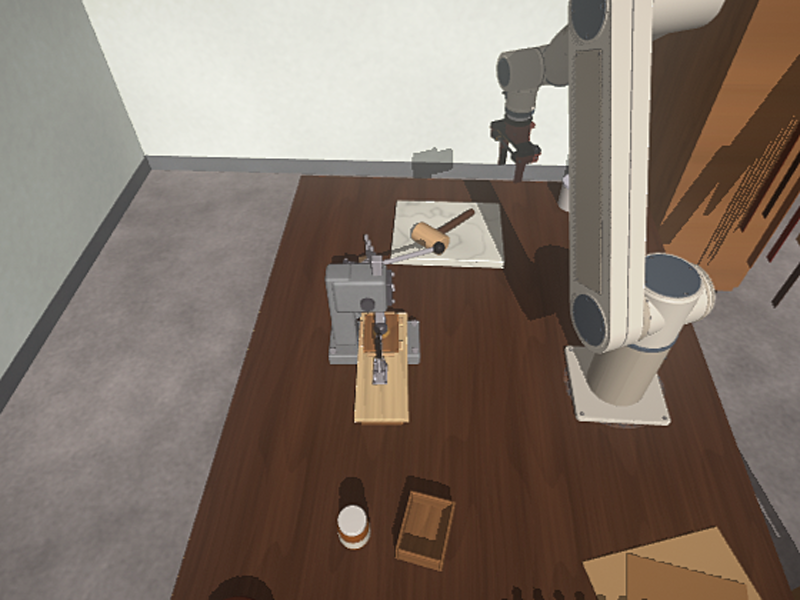

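View pics/top0.png

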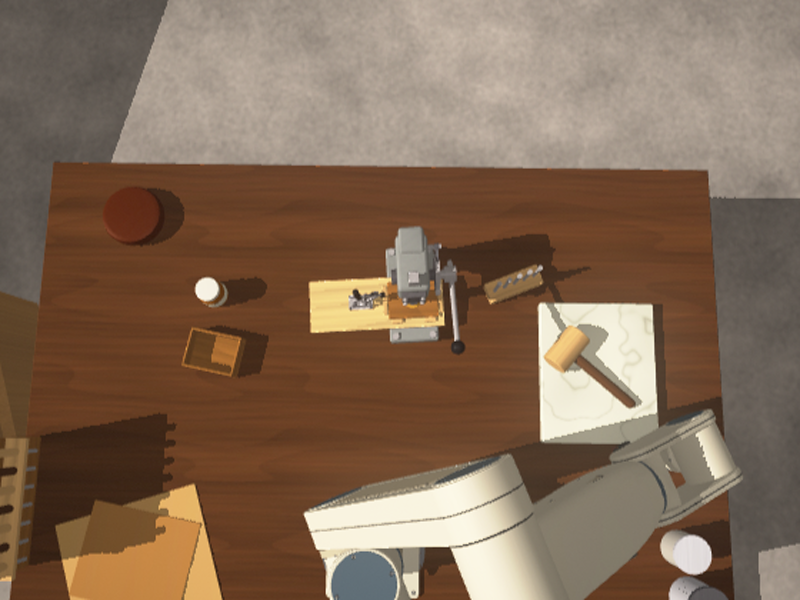

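The top view shows the press at about (412,285), the knob at (457,347) and the jig board's corners near (310,281)/(312,333). The side view shows the knob at (438,247) and the clamp at (380,370). I'll enlarge both.

Run:
```python
from station import *
import cv2
for n,(x0,y0,w,h) in dict(top=(210,150,132,99),side=(220,155,144,150)).items():
    im=read_camera(n)[y0:y0+h,x0:x0+w,::-1]; s=6 if n=="top" else 4
    cv2.imwrite(f"pics/{n}1.png",cv2.resize(im,None,fx=s,fy=s,interpolation=cv2.INTER_CUBIC))
```

```text
(no output)
```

View pics/top1.png

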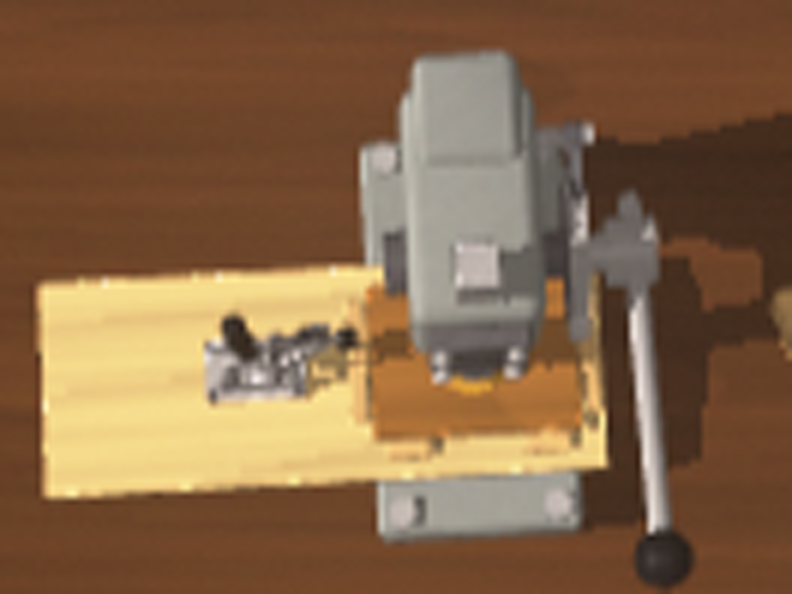

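View pics/side1.png

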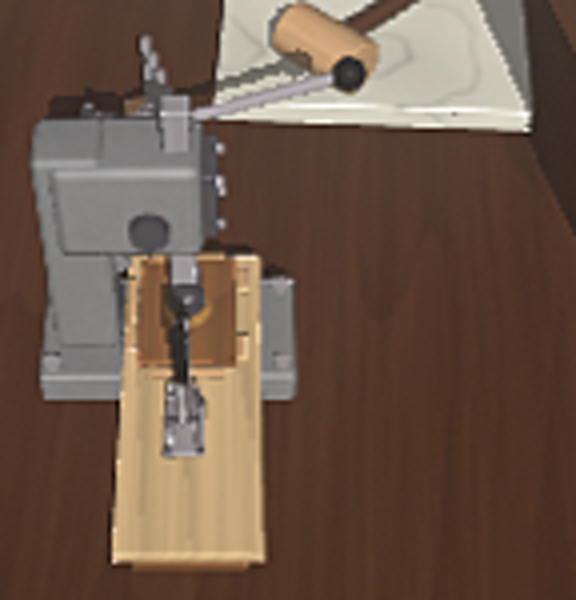

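The top crop shows the board's top corners at (38,284), (45,497) and (606,467), the ram top at (478,263) and the knob at (663,558). The side crop shows board corners at (113,560), (265,560) and (261,256), and the knob at (349,74). The handle is upright. Next I'll fit the press pose and the lever angle.

```bash
cat > h.py <<'E'
import numpy as np
from station import *
from scipy.optimize import least_squares
from scipy.spatial.transform import Rotation as R
def proj(n,P):
    i=camera_info(n); T=np.array(i["T"]); K=np.array(i["intrinsics"])
    p=T[:3,:3].T@(P-T[:3,3]); p=K@np.array([p[0],-p[1],-p[2]]); return p[:2]/p[2]
def W(s,P): 
    c,n=np.cos(s[2]),np.sin(s[2]); P=np.array(P)/1000
    return np.array([s[0]+c*P[0]-n*P[1],s[1]+n*P[0]+c*P[1],P[2]])
def knob(q): return [-5-180*np.cos(.524-q),-85,215+180*np.sin(.524-q)]
def grip(h,r=88): return [-30,138+r*np.cos(1.676-h),84+r*np.sin(1.676-h)]
E
python3 - <<'E'
from h import *
t=lambda u,v:((u+.5)/6-.5+210,(v+.5)/6-.5+150)
s_=lambda u,v:((u+.5)/4-.5+220,(v+.5)/4-.5+155)
obs=[("top",t(38,284),[27.5,250,52]),("top",t(45,497),[-97.5,250,52]),("top",t(606,467),[-97.5,-75,52]),
("top",t(478,263),[-30,0,340]),("top",t(663,558),None),("side",s_(113,560),[27.5,250,52]),("side",s_(265,560),[-97.5,250,52]),
("side",s_(261,256),[-97.5,-75,52]),("side",s_(349,74),None)]
f=lambda s:np.concatenate([proj(n,W(s,P if P else knob(s[3])))-o for n,o,P in obs])
r=least_squares(f,[.65,-.08,0,.1],loss="soft_l1"); print(r.x); print(f(r.x).reshape(-1,2).round(2))
s=r.x
for q in(s[3],.01,.18,.35,1.1): print(q,W(s,knob(q)))
for h in(0,1.25,1.4): print(h,W(s,grip(h)))
print(get_time(), R.from_quat(np.roll(get_ee_rot(),-1)).as_matrix().round(3))
# handle tip predicted pixel in top crop
for n,o,k in(("top",(210,150),6),("side",(220,155),4)): print(n,(proj(n,W(s,grip(0,105)))-o)*k,(proj(n,W(s,knob(.18)))-o)*k)
E
```

```text
[ 0.61822912 -0.08190407  0.06367384  0.14845973]
[[ 0.09  0.11]
 [-0.04  0.14]
 [ 0.51  0.3 ]
 [ 0.06 -0.47]
 [ 0.07 -0.28]
 [-0.11  0.08]
 [ 0.    0.02]
 [ 0.18  1.  ]
 [ 0.2   0.12]]
0.1484597252196303 [ 0.45153149 -0.17770532  0.28101954]
0.01 [ 0.46222424 -0.17702355  0.30349958]
0.18 [ 0.4495369  -0.1778325   0.27570598]
0.35 [ 0.44172511 -0.17833058  0.2461622 ]
1.1 [ 0.46799714 -0.17665547  0.11695873]
0 [0.58009686 0.04468522 0.17151347]
1.25 [0.5744098  0.13388004 0.12036438]
1.4 [0.57412127 0.13840524 0.10798081]
0.2 [[ 0.916  0.402 -0.   ]
 [ 0.402 -0.916  0.001]
 [ 0.    -0.001 -1.   ]]
top [235.33959637 326.7438907 ] [660.38713248 558.90017407]
side [178.68410736 337.42815443] [350.36752632  77.5975324 ]
```

Run:
```python
from h import *
import cv2
s=[.61823,-.08190,.06367]
a=read_camera("side")[215:275,240:300,::-1]; b=read_camera("top")[190:230,240:280,::-1]
im=np.hstack([cv2.resize(a,(500,500),interpolation=cv2.INTER_CUBIC),cv2.resize(b,(300,300),interpolation=cv2.INTER_CUBIC).repeat(1,0) if 0 else np.vstack([cv2.resize(b,(300,300),interpolation=cv2.INTER_CUBIC),np.zeros((200,300,3),np.uint8)])])
cv2.imwrite("pics/c.png",im)
S=lambda P:((proj("side",W(s,P))-(240,215))*500/60).round(); T=lambda P:((proj("top",W(s,P))-(240,190))*7.5).round()
print("tip",S(grip(0,105)),T(grip(0,105)),"foot",S([-30,0,73]))
for y in(60,75,90,105):
  for z in(80,110,140,170): print(y,z,S([-30,y,z]),T([-30,y,z]))
```

```text
tip [206. 203.] [ 69. 108.] foot [223. 137.]
60 80 [220. 236.] [232. 143.]
60 110 [217. 192.] [230. 132.]
60 140 [214. 147.] [229. 120.]
60 170 [212. 101.] [227. 108.]
75 80 [219. 264.] [199. 145.]
75 110 [216. 221.] [197. 134.]
75 140 [214. 176.] [195. 122.]
75 170 [211. 129.] [192. 110.]
90 80 [218. 293.] [166. 147.]
90 110 [215. 249.] [164. 135.]
90 140 [213. 205.] [161. 124.]
90 170 [210. 158.] [158. 112.]
105 80 [217. 322.] [133. 148.]
105 110 [214. 279.] [130. 137.]
105 140 [212. 234.] [127. 125.]
105 170 [209. 188.] [123. 113.]
```

View pics/c.png

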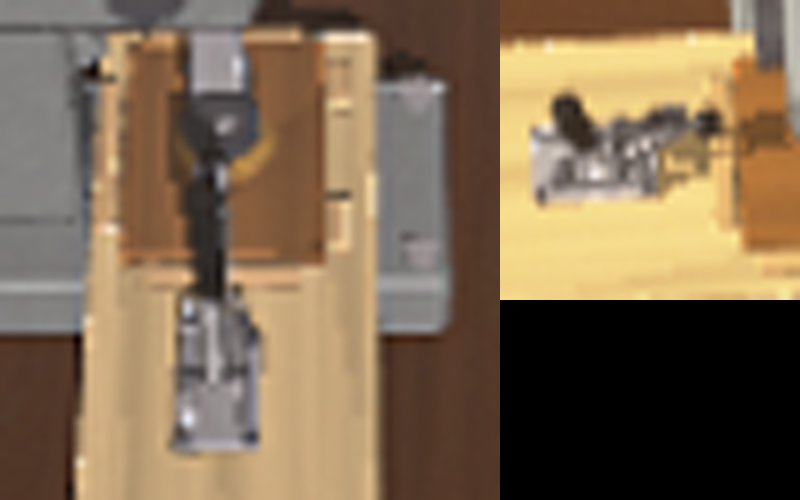

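The handle stands where the model predicts, with its tip near (568,100) in the crop. The open clamp bar rises to the right, with its pad at about press y 70, z 140, which leaves clearance for fingertips at y 100, z > 165. Now I'll close the clamp.

```bash
cat >> h.py <<'E'
S=[.61823,-.08190,.06367]
def quat(psi): return np.roll((R.from_euler('z',psi)*R.from_matrix(np.diag([1,-1,-1]))).as_quat(),1)
E
python3 - <<'E'
from h import *
import cv2
p=get_tcp_pos()
command_gripper(0)
movel([p[0],p[1],.45],v=.3)
up=W(S,[-30,98,450])
c=[(np.abs(j).max(),k) for k in(1,-1) if (j:=inverse_kinematics(up,quat(S[2]+k*np.pi/2))) is not None]
k=min(c)[1]; Q=quat(S[2]+k*np.pi/2); print(c)
move_pose(up,Q); print(get_time(),get_tcp_pos()-up)
movel(W(S,[-30,98,168]),v=.2)
f0=np.array(get_ft_force())
r=85
for h in np.r_[0.05:1.26:.15,1.32,1.4]:
    a=1.676-h; d=np.array([np.cos(a),np.sin(a)]); n=np.array([np.sin(a),-np.cos(a)])
    y,z=np.array([138,84])+r*d-7*n-[10,0]
    if h<.15: z=168
    hit=movel(W(S,[-30,y,z]),v=.06,until_force=35)
    print(round(h,2),hit,get_tcp_pos().round(3),(np.array(get_ft_force())-f0).round(1))
    if hit: break
print("push",movel(get_tcp_pos()-[0,0,.008],v=.02,until_force=15),(np.array(get_ft_force())-f0).round(1),get_tcp_pos(),get_time())
im=read_camera("side")[200:300,220:320,::-1]
cv2.imwrite("pics/d.png",cv2.resize(im,(600,600),interpolation=cv2.INTER_CUBIC))
E
```

```text
[(np.float64(1.5108558094220141), 1)]
4.9417 [ 5.03078578e-05 -8.00317364e-04 -3.76669234e-06]
0.05 False [0.581 0.033 0.168] [-1.  -0.6  0.2]
0.2 False [0.58  0.045 0.169] [ 0.3 -0.1 -1. ]
0.35 False [0.579 0.058 0.168] [-0.   0.5 -0.1]
0.5 False [0.578 0.071 0.165] [-0.4 -0.2 -0.1]
0.65 False [0.577 0.082 0.16 ] [-1.  -0.3 -0.2]
0.8 False [0.577 0.093 0.153] [ 0.4  0.2 -0.4]
0.95 False [0.576 0.103 0.145] [ 0.6 -0.6  1.1]
1.1 False [0.576 0.111 0.136] [ 1.4 -1.5  1.8]
1.25 False [0.575 0.119 0.125] [ 0.1 -0.2  0.7]
1.32 False [0.575 0.121 0.12 ] [-0.2 -0.  -0.2]
1.4 False [0.576 0.124 0.114] [ 1.9 -1.4  3.1]
push True [-2.  -1.1 10.4] [0.5761128  0.12374143 0.11374366] 10.65
```

View pics/d.png

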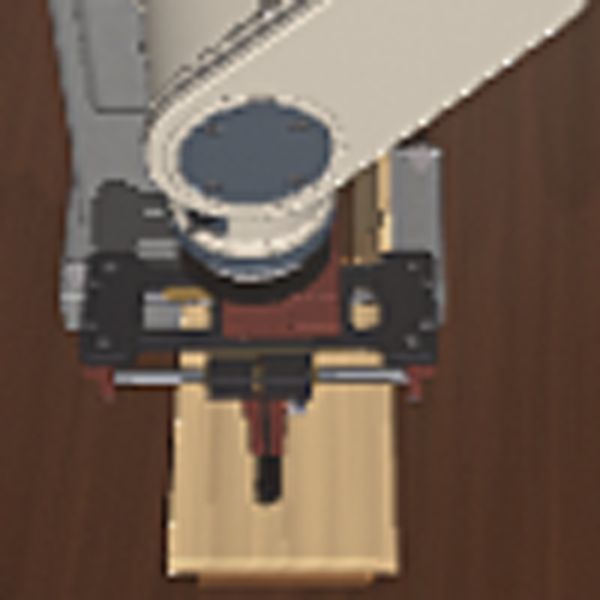

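The handle points left under the fingers (tip near (267,495)). The force rose, dropped past dead centre, then met the stop. Next I'll go to the knob.

Run:
```python
from h import *
import cv2
p=get_tcp_pos(); movel([p[0],p[1],.45],v=.25)
Q=quat(S[2]); K=W(S,knob(.175))
move_pose([K[0],K[1],.43],Q); command_gripper(.75)
a=read_camera("side"); b=read_camera("top")
im=np.hstack([cv2.resize(a[130:300,220:360,::-1],(400,486),interpolation=cv2.INTER_CUBIC),cv2.resize(b[150:270,210:350,::-1],(400,343),interpolation=cv2.INTER_CUBIC).copy() if 0 else cv2.resize(b[130:300,210:350,::-1],(400,486),interpolation=cv2.INTER_CUBIC)])
cv2.imwrite("pics/e.png",im)
print(get_time(),get_tcp_pos(),get_ft_force())
```

```text
14.6417 [ 0.44982219 -0.17781572  0.42999217] [-0.18919486 -0.03982351  0.34356742]
```

View pics/e.png

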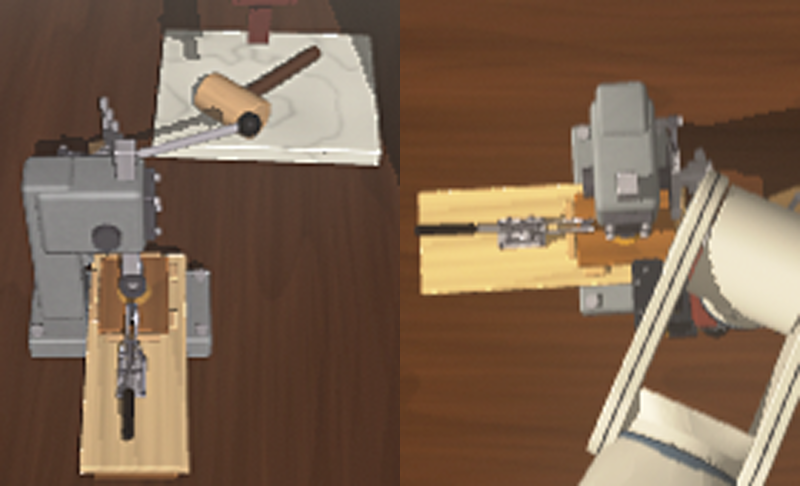

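The clamp is closed, with its handle to the left and the bar on the lid. The knob is free at (248,124) in the left half. Next I'll grip it and pull along the arc, logging the tangential force.

```bash
cat >> h.py <<'E'
def tcp(q): return W(S,knob(q))-[0,0,.019]
def qof(p):
    g=lambda q:np.linalg.norm(tcp(q)-p)
    from scipy.optimize import minimize_scalar
    return minimize_scalar(g,bounds=(0,1.3),method='bounded').x
def step(q,f0,v):
    movel(tcp(q),v=v); a=.524-q
    f=np.array(get_ft_force())-f0; t=np.array([-np.sin(a),0,-np.cos(a)])  # down-pull direction in press x,z
    p=get_tcp_pos(); print(f"{q:.3f} q={qof(p):.3f} pull={-f@t:.1f} fz={f[2]:.1f} fx={f[0]:.1f} fy={f[1]:.1f} w={get_grip_width():.3f}")
E
python3 - <<'E'
from h import *
f0=np.array(get_ft_force())
movel(tcp(.18),v=.15); print(get_ft_force()-f0)
command_gripper(0); print(get_grip_width()*88,get_finger_force(),get_ft_force()-f0)
for q in np.arange(.22,.60,.03): step(q,f0,.06)
print(get_time())
E
```

```text
[0.54691592 0.73368956 0.46807342]
28.592365272062263 30.000018775463104 [ -1.59000882 -10.57121447   0.71012295]
0.220 q=0.214 pull=4.0 fz=5.0 fx=-2.3 fy=-9.4 w=0.323
0.250 q=0.244 pull=4.6 fz=5.4 fx=-2.3 fy=-9.6 w=0.325
0.280 q=0.273 pull=4.2 fz=4.8 fx=-1.9 fy=-9.2 w=0.328
0.310 q=0.302 pull=4.9 fz=5.4 fx=-1.6 fy=-8.1 w=0.327
0.340 q=0.335 pull=-1.7 fz=-2.0 fx=1.9 fy=-10.3 w=0.327
0.370 q=0.365 pull=1.6 fz=1.7 fx=-0.1 fy=-9.1 w=0.325
0.400 q=0.393 pull=4.1 fz=4.2 fx=-0.6 fy=-9.3 w=0.326
0.430 q=0.422 pull=4.4 fz=4.4 fx=0.3 fy=-8.5 w=0.326
0.460 q=0.452 pull=4.7 fz=4.7 fx=0.6 fy=-9.7 w=0.323
0.490 q=0.483 pull=5.1 fz=5.1 fx=0.2 fy=-8.6 w=0.327
0.520 q=0.515 pull=-1.9 fz=-1.9 fx=2.8 fy=-9.7 w=0.328
0.550 q=0.545 pull=1.3 fz=1.4 fx=1.3 fy=-9.3 w=0.329
0.580 q=0.574 pull=4.7 fz=4.7 fx=-0.2 fy=-8.6 w=0.327
19.8917
```

The clicks at 0.32 and 0.49 came where they should. Going on, with fine steps near the third click.

Run:
```python
from h import *
f0=np.array([-.19,-.04,.34])
for q in np.r_[.61:.97:.03,.97:1.11:.015]: step(q,f0,.05)
print(get_time(),get_finger_force())
```

```text
0.610 q=0.604 pull=4.8 fz=4.9 fx=0.4 fy=-9.7 w=0.324
0.640 q=0.634 pull=7.2 fz=7.1 fx=-1.2 fy=-9.6 w=0.326
0.670 q=0.664 pull=6.9 fz=6.9 fx=-0.7 fy=-8.2 w=0.329
0.700 q=0.696 pull=0.1 fz=0.4 fx=1.4 fy=-8.7 w=0.328
0.730 q=0.726 pull=3.3 fz=3.4 fx=-0.0 fy=-9.0 w=0.326
0.760 q=0.755 pull=7.5 fz=7.3 fx=-1.6 fy=-9.4 w=0.326
0.790 q=0.785 pull=7.3 fz=7.1 fx=-1.7 fy=-9.2 w=0.327
0.820 q=0.816 pull=8.2 fz=7.9 fx=-2.3 fy=-9.1 w=0.327
0.850 q=0.846 pull=8.5 fz=8.4 fx=-1.9 fy=-9.3 w=0.327
0.880 q=0.878 pull=1.0 fz=1.6 fx=1.4 fy=-9.5 w=0.323
0.910 q=0.909 pull=3.9 fz=4.1 fx=-0.3 fy=-9.9 w=0.321
0.940 q=0.937 pull=8.7 fz=8.4 fx=-2.7 fy=-10.7 w=0.323
0.970 q=0.967 pull=9.0 fz=9.0 fx=-2.0 fy=-8.7 w=0.327
0.985 q=0.982 pull=8.7 fz=8.3 fx=-2.7 fy=-10.3 w=0.327
1.000 q=0.997 pull=9.2 fz=9.0 fx=-2.6 fy=-9.7 w=0.323
1.015 q=1.012 pull=8.7 fz=8.5 fx=-2.6 fy=-10.2 w=0.322
1.030 q=1.027 pull=9.4 fz=9.2 fx=-2.7 fy=-9.4 w=0.324
1.045 q=1.042 pull=9.4 fz=9.5 fx=-2.3 fy=-9.9 w=0.324
1.060 q=1.059 pull=2.0 fz=1.9 fx=-0.8 fy=-10.8 w=0.322
1.075 q=1.075 pull=1.9 fz=1.7 fx=-0.8 fy=-10.5 w=0.327
1.090 q=1.090 pull=3.3 fz=3.4 fx=-0.8 fy=-10.6 w=0.327
1.105 q=1.104 pull=7.3 fz=6.6 fx=-3.3 fy=-11.2 w=0.326
25.5 30.00077873468399
```

The third click came at a reading of about 1.05 (true value 1.01), so the true angle is now about 1.07. I'll go to about 1.10 and check that it holds.

Run:
```python
from h import *
import cv2
f0=np.array([-.19,-.04,.34])
for q in(1.12,1.14): step(q,f0,.03)
wait(1.0); step(1.14,f0,.03); print(get_time(),get_finger_force())
cv2.imwrite("pics/f.png",cv2.resize(read_camera("side")[140:300,210:370,::-1],(600,600),interpolation=cv2.INTER_CUBIC))
for q in(1.04,1.1,1.14):print((proj("side",W(S,knob(q)))-(210,140))*3.75)
```

```text
1.120 q=1.118 pull=8.1 fz=7.5 fx=-3.4 fy=-10.6 w=0.327
1.140 q=1.138 pull=10.2 fz=9.7 fx=-4.0 fy=-10.6 w=0.323
1.140 q=1.137 pull=10.7 fz=10.0 fx=-4.5 fy=-11.0 w=0.325
27.2667 30.001215040683746
[346.31237728 241.36909812]
[340.3431363  247.76748776]
[336.09616831 251.86848717]
```

View pics/f.png

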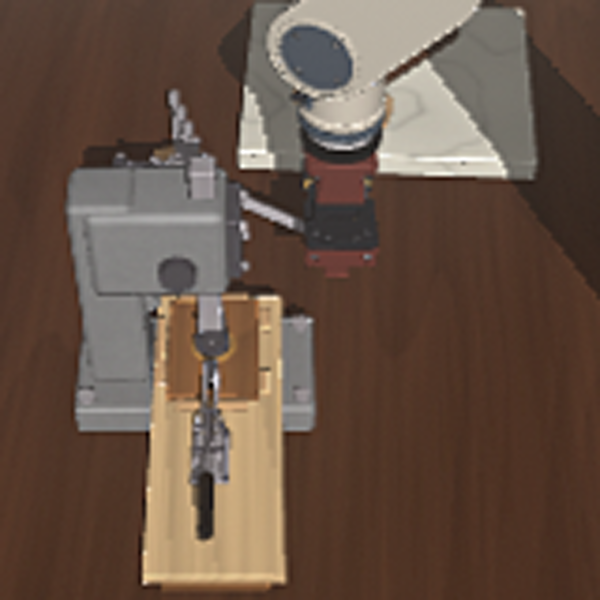

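The clamp is closed, with its handle at (205,505). The foot is on the roundel at (210,345), the lid lies in the nest, and the gripper has the knob at about (340,250). The lever is steady about 0.09 rad past the third click, so I'm handing in.

```bash
python3 -c "
from station import *
print(job_done())"
```

```text
the job is handed in; nothing more can be done
None
```

The job is handed in at about 27 s: the clamp is closed over centre, and the gripper is holding the press lever at about 1.10 rad (estimated from the clicks felt), past the third click and short of the fourth; no verdict came back.

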